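Build a filter pack and hold it compressed

TASK

Build the filter pack on the round spring-loaded plate of the filter holder: lay the three loose discs down gently, one at a time, flat and centred on the plate, the largest first, the middle one on it and the smallest on top. Then push the pack straight down with the closed fingertips on the top disc until the plate, which stands 10 mm proud, is level with the rim of its housing (the spring lets it go deeper, do not leave it there), and finish while still holding it pressed there. Leave everything else on the bench where it is.

Things in the scene. Friction and masses are not known exactly. Their poses are not given: they have to be found in the camera images.
- holder: filter holder: round dark steel housing bolted to the bench, 156 mm outside diameter, open at the top, rim 45 mm above the bench, inside diameter 126 mm; three clamp lugs on its outside reach 89 mm from the axis and are lower than the rim (37 mm). Origin: on the axis at bench level, z up
- plate_top (a point): centre of the top face of the spring-loaded plate, a flat aluminium disc 120 mm in diameter and 14 mm thick that slides straight down inside the housing. Unpressed its top face is 55 mm above the bench, 10 mm above the housing's rim. The point moves with the plate
- plate (a joint): how far the plate is pressed down, m: 0 = up against its top stop (as at the start), 0.010 = top face level with the housing's rim (wanted), 0.018 = bottom stop. The spring returns it: it begins to move at about 5 N, needs about 11 N in all at 0.010 and about 16 N at 0.018 (600 N/m), the weight of the discs on it (about 2 N) included
- large_disc: largest disc, perforated aluminium support: 66 mm diameter, 12 mm thick, about 0.1 kg, lying flat on the bench. Origin: centre of its underside, z up
- middle_disc: middle disc, plain grey porous filter: 54 mm diameter, 12 mm thick, about 0.05 kg, lying flat on the bench. Origin: centre of its underside, z up
- small_disc: smallest disc, plain aluminium pressure piece: 42 mm diameter, 16 mm thick, about 0.05 kg, lying flat on the bench. Origin: centre of its underside, z up
- vial: bystander: small amber vial standing among the discs, 18 mm diameter, 44 mm high. Origin: centre of its underside
- tube: bystander: capped sample tube lying on the bench, 75 mm long, 15 mm thick. Origin: middle of its length, at bench level; x along it
- cup: bystander: clear plastic cup, 68 mm diameter, 70 mm high. Origin: centre of its underside
- dish: bystander: clear lidded culture dish, 94 mm diameter, 20 mm high (not one of the discs). Origin: centre of its underside
- dropper: bystander: white dropper bottle, 56 mm diameter, 145 mm high. Origin: centre of its underside
- tape: bystander: roll of paper tape lying flat, 70 mm outside and 40 mm hole diameter, 19 mm high (not one of the discs). Origin: centre of its underside
- rack: bystander, fixed: black tube rack with tubes, 220 mm long (its y), 100 mm deep, 93 mm high with the tubes. Origin: centre of its underside
- tipbox: bystander, fixed: open box of pipette tips, 120 mm (its x) by 85 mm, 60 mm high, raised clear lid to 130 mm on its +y side. Origin: centre of its underside
Not all that is in view belongs to the job. Of the things shaped like the holder, the steel one is meant.

How it is judged:
By the outcome, as a careful person would: the job done as asked, in the order asked, and still so for the second after the job is handed in, while the arm keeps its last pose, push and grip.
It also fails if it takes over 72 s, if anything falls off the work surface, if the arm or the gripper's body presses on something with over 40 N, if the wrist force passes 120 N, or if a joint passes its speed limit or range.

ROBOT

A 6-joint arm with a two-finger parallel gripper is mounted at the origin on the work surface. World frame = base frame: x ahead of the robot, y to its left, z up, the work surface at z = 0. Lengths are in m, angles in rad, forces in N, time in s.
With the tool pointing down it reaches from about 0.375 to 0.925 m from the base axis. Payload 5.7 kg.
Tool frame: the origin (TCP) lies on the centre line of the jaws, within the pads' length; the fingertips stand 25 mm ahead of it and the grasp point (between the pads) lies 6 mm ahead of it; z points along the fingers, y is the direction in which the jaws open and shut (so a half turn about z gives the same grasp; the last joint's range is limited). The gripper opens to 88 mm and grips with 3 to 60 N. Pads are 20 mm wide; open, the fingers measure 115 mm over their backs; the gripper's body (75 mm by 178 mm) begins 61 mm behind the grasp point.
Start: joints at [-1.392, 0.359, 1.51, -0, 1.272, -0.115], TCP at [0.174, -0.574, 0.248] pointing down, gripper open.
Joint ranges: [-2.97, 2.97], [-1.01, 2.36], [0.21, 2.38], [-0.96, 4.11], [0.2, 2.71], [-2.98, 2.98]. Speed limits (rad/s): [2.39, 2.39, 3.14, 3.14, 3.14, 3.14].

INTERFACE

Orientations are given as a unit quaternion [x, y, z, w].
In Python, from cell import ctrl gives the robot as it stands. The module is installed in compiled form; this text tells all that it offers.
- The arm moves only by the tool drive_tool, never from a script. Its arguments are lists of equal length, an entry for each row: "offset": the shift along the tool's x, y, z in mm, a list of three; "turn": the turn about the tool's z in degrees; "jaw": the closure, from -1 (fully open) to 1 (shut), so that 0 is half open. A call has 1 to 12 rows; each row shifts and turns the pose as measured when the row begins, along the tool's axes as they then stand; what a row does not reach is not made up. A row lasts 1/8 s, in which the tool goes at most 62.5 mm and 10.7 degrees, less where a joint would pass 70% of its speed; a pose out of reach is approached as far as the arm can. A call is refused whole if a number of a shift passes 62.5 or a number of a turn 10.7, either way. A call with a gripper value outside its range is refused whole. The fingers move at their own pace and stop on an object; "grip_force" is the grip in N (left out, the last holds). Time passes only in rows, so rows that do not move let the fingers close. It gives the time, the measured TCP pose, the force and the opening at its end, in the units of the state.
- ctrl.read_state(): the state, without advancing time (a new reading comes with each control period).
- ctrl.snapshot(name): name is "scene" or "top"; returns the picture (420x560x3 uint8, red, green, blue); there is no depth.
- ctrl.camera_params(name): a dict with "fx", "fy", "cx", "cy" (pixels), "camera_from_world" (4x4, takes a point from world to camera coordinates). Camera axes: x right, y down, z forward; pixel columns grow to the right and rows downward; lengths in m; the calibration is good to about 2 mm. A picture is of the moment at which its call begins. camera_params takes no time and is no camera call.
- ctrl.close_job(): hands the job in, once; it reports no verdict.
Trained networks look in the newest picture that a camera, given by its name, has taken for a name from the list of things; names that differ only in an ending like _2 or _b are one class to them, and where a whole thing is asked for, a point or a joint stands for the part that bears it (a point fixed in the world has none). Each returns a list of dicts, best first, with "p" (0 to 1); they miss things now and then, are a little off and sometimes report something else, mostly with a low value. They report only what shows in the picture. A call takes as long as a camera call. They do not tell look-alikes from the thing itself.
- ctrl.cut_out(label, camera): "mask" (420x560 bool, what is visible of it) and "box" ([left, top, width, height] in pixels, round what is visible of it).
The state is a dict: "time": time; "joints": joint angles; "joint_velocities": joint speeds; "joint_torque": joint torques, N m; "tool_pos": TCP position; "ee_rot": TCP orientation; "ft_force": force on the tool from outside, world axes, zero at the start; "moment": the same for the moment, N m; "opening": finger opening in m.
Only numpy, scipy, OpenCV 4.12 (cv2) and the standard library are available. Lean on these libraries where they do the work, as an engineer would, in place of code of your own. Each camera call takes 0.05 s, during which the arm holds its last target.

## Working session

There is one attempt and no reset: what is moved stays moved. The work goes in short steps, Python scripts to look and compute and a tool call to move; the robot and the scene stay as the last step left them, time stands still between calls to the robot, and variables do not carry over. Pictures are saved under pics/ and viewed, and the job is handed in when it is done.

Besides the shell and the picture viewer there is one more tool, called after "Call:" as name(argument=value, ...), one argument or row to a line, values as JSON. drive_tool: Moves the arm, as the interface text tells. Its arguments: {"type":"object","properties":{"offset":{"type":"array"},"turn":{"type":"array"},"jaw":{"type":"array"},"grip_force":{"type":"number"}},"required":["offset","turn","jaw"]}

```bash
mkdir -p pics; python3 - <<'E'
from cell import ctrl
import cv2
s=ctrl.read_state();print(s)
for n in("scene","top"):
    im=ctrl.snapshot(n);cv2.imwrite(f"pics/{n}0.png",im[:,:,::-1]);
    p=ctrl.camera_params(n);print(n,p)
E
```

```text
{'time': 0.0, 'joints': array([-1.39211648e+00,  3.59556721e-01,  1.51145324e+00, -3.17493067e-05,
        1.27249462e+00, -1.15090047e-01]), 'joint_velocities': array([-1.42004883e-04,  1.41027579e-03,  1.30796569e-03,  1.30614480e-03,
        1.31282427e-05, -5.43655097e-04]), 'joint_torque': array([ 1.31746099e-03, -5.15368974e+01, -2.70728016e+01,  6.72074896e-02,
        3.50242259e-02, -1.63920681e-04]), 'tool_pos': array([ 0.1736072 , -0.57364375,  0.24677085]), 'ee_rot': array([ 9.89230651e-01,  1.46361899e-01, -4.55511331e-05, -9.54999512e-04]), 'ft_force': array([ 0.76912217, -0.29313492,  0.23343672]), 'moment': array([-0.0253464 , -0.01489825,  0.03162948]), 'opening': 0.08775115406558359}
scene {'fx': 542.7533103874774, 'fy': 542.7533103874774, 'cx': 279.16288944479317, 'cy': 209.4358225252931, 'camera_from_world': array([[ 0.88157678,  0.47201512, -0.00491076, -0.47798666],
       [ 0.32560664, -0.61559776, -0.71764874, -0.07519931],
       [-0.34176411,  0.63106348, -0.69638795,  1.6985444 ],
       [ 0.        ,  0.        ,  0.        ,  1.        ]])}
top {'fx': 441.14914869106366, 'fy': 441.14914869106366, 'cx': 280.8616041981404, 'cy': 207.33631378781647, 'camera_from_world': array([[ 1.37310797e-02, -9.99905496e-01, -6.76341284e-04,
         4.38071703e-02],
       [-9.96034972e-01, -1.36184627e-02, -8.79140008e-02,
         5.38799416e-01],
       [ 8.78964818e-02,  1.88081372e-03, -9.96127839e-01,
         1.28516892e+00],
       [ 0.00000000e+00,  0.00000000e+00,  0.00000000e+00,
         1.00000000e+00]])}
```

View pics/scene0.png

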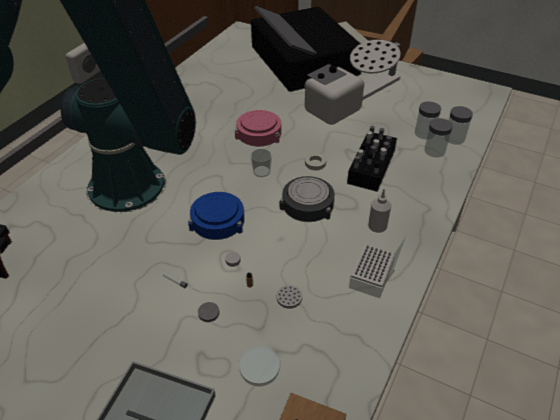

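View pics/top0.png

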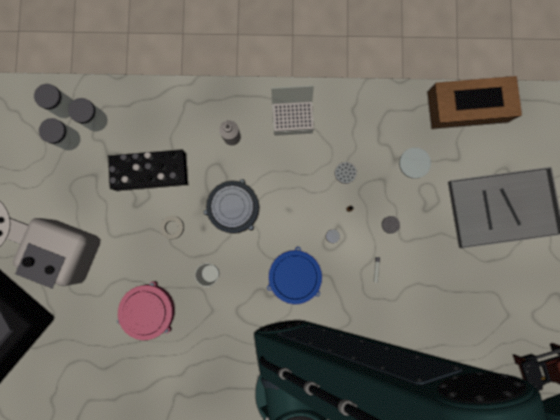

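```bash
cat > h.py <<'E'
from cell import ctrl
import numpy as np, cv2
from scipy.optimize import least_squares
def hull(cam,x,y,r,z0,z1,shape=(420,560)):
    p=ctrl.camera_params(cam); a=np.linspace(0,2*np.pi,72)
    P=np.concatenate([np.c_[x+r*np.cos(a),y+r*np.sin(a),np.full(72,z),np.ones(72)] for z in (z0,z1)])
    c=(p["camera_from_world"]@P.T).T
    uv=np.c_[p["fx"]*c[:,0]/c[:,2]+p["cx"],p["fy"]*c[:,1]/c[:,2]+p["cy"]]
    return cv2.convexHull(uv.astype(np.float32))
def cen(h):
    m=cv2.moments(h); return np.array([m["m10"]/m["m00"],m["m01"]/m["m00"]]),m["m00"]
def ray(cam,u,v,z):
    p=ctrl.camera_params(cam);T=p["camera_from_world"];R=T[:3,:3];o=-R.T@T[:3,3]
    d=R.T@np.array([(u-p["cx"])/p["fx"],(v-p["cy"])/p["fy"],1]); return o+d*(z-o[2])/d[2]
def fit(cam,uv,r,z0,z1):
    g=ray(cam,*uv,z1)[:2]
    s=least_squares(lambda q:cen(hull(cam,q[0],q[1],r,z0,z1))[0]-uv,g)
    return s.x,cen(hull(cam,*s.x,r,z0,z1))[1]
def mcen(m):
    v,u=np.nonzero(m); return np.array([u.mean(),v.mean()]),len(u)
E
python3 - <<'E'
from h import *
S=dict(large_disc=(.033,0,.012),middle_disc=(.027,0,.012),small_disc=(.021,0,.016),holder=(.078,0,.045),plate_top=(.06,.045,.055),vial=(.009,0,.044),cup=(.034,0,.07),dish=(.047,0,.02),tape=(.035,0,.019),dropper=(.028,0,.1),tube=(.01,0,.015))
for c in("scene","top"):
  ctrl.snapshot(c)
  for n,(r,a,b) in S.items():
    for d in ctrl.cut_out(n,c)[:4]:
      if d["p"]<.2: continue
      uv,A=mcen(d["mask"]); x,e=fit(c,uv,r,a,b)
      print(c,n,round(d["p"],2),uv.round(1),d["box"],"area",A,round(e),x.round(4))
print(ctrl.read_state()["time"])
E
```

```text
scene large_disc 0.61 [289.1 296.6] [275.0, 283.0, 24.6, 27.3] area 467 503 [ 0.6488 -0.1455]
scene large_disc 0.24 [374.8 269.2] [348.3, 240.6, 58.8, 53.8] area 1834 449 [0.8088 0.041 ]
scene middle_disc 0.73 [208.4 311.7] [199.1, 301.7, 21.7, 21.4] area 350 371 [ 0.493  -0.2806]
scene small_disc 0.77 [233.  259.1] [222.3, 251.2, 18.6, 16.8] area 187 205 [ 0.458  -0.1075]
scene holder 0.94 [259.  127.9] [233.5, 108.8, 49.3, 37.8] area 1479 1422 [0.231 0.434]
scene holder 0.89 [307.7 199. ] [280.4, 177.2, 57.0, 44.2] area 2084 2046 [0.5374 0.189 ]
scene holder 0.74 [216.7 215.7] [187.3, 192.2, 55.5, 48.3] area 2187 2213 [0.3364 0.0027]
scene plate_top 0.91 [258.8 121.5] [241.4, 111.3, 37.2, 23.2] area 671 645 [0.2318 0.4324]
scene plate_top 0.87 [308.1 192. ] [288.7, 177.9, 41.2, 28.7] area 953 979 [0.538 0.189]
scene plate_top 0.64 [216.7 208.6] [198.6, 193.1, 37.5, 31.3] area 1108 1069 [0.338  0.0039]
scene cup 0.93 [261.3 161.7] [251.3, 146.3, 21.1, 31.2] area 470 596 [0.338  0.2616]
scene cup 0.36 [308.  192.2] [289.0, 177.5, 41.6, 29.8] area 964 671 [0.5322 0.2014]
scene dish 0.
[... 1042 characters left out ...]
 [0.229  0.4378]
top plate_top 0.78 [294.7 277.2] [275.0, 253.7, 39.9, 41.8] area 1384 1401 [0.3359 0.009 ]
top cup 0.88 [206.2 274.5] [194.8, 265.4, 25.3, 23.7] area 435 539 [0.339 0.264]
top dish 0.76 [414.4 162.7] [397.8, 146.9, 31.5, 31.5] area 772 822 [ 0.6802 -0.3503]
top dish 0.7 [332.1 235.8] [324.1, 234.1, 19.1, 5.6] area 154 807 [ 0.4562 -0.1024]
top dish 0.46 [229.5 132.8] [218.1, 119.9, 22.3, 22.7] area 416 792 [0.7647 0.2106]
top tape 0.76 [171.1 227.5] [164.2, 214.6, 20.4, 26.3] area 343 468 [0.4746 0.3781]
top dropper 0.89 [229.3 132.7] [219.0, 121.9, 21.0, 21.6] area 416 460 [0.7529 0.2055]
top tube 0.63 [376.  268.2] [374.1, 254.6, 4.4, 27.6] area 66 43 [ 0.3621 -0.2336]
1.3
```

Call:
drive_tool(
  offset=[
    [0,0,0],
    [0,0,0],
    [40,-38,0],
    [40,-38,0],
    [40,-38,0],
    [40,-38,0],
    [40,-38,0],
    [40,-38,0],
    [40,-38,0],
    [0,0,0],
  ],
  turn=[8.4,8.4,0,0,0,0,0,0,0,0],
  jaw=[-1,-1,-1,-1,-1,-1,-1,-1,-1,-1],
  grip_force=15,
)

```text
time: 2.55
tool_pos: [0.4651, -0.3058, 0.248]
ee_rot: [1.0, -0.006, 0.001, 0.002]
ft_force: [-0.8, -0.1, -0.5]
opening: 0.0881
```

Call:
drive_tool(
  offset=[
    [37,-33,0],
    [37,-33,0],
    [37,-33,0],
    [37,-33,25],
    [36,-32,50],
    [0,0,50],
    [0,0,0],
  ],
  turn=[-0.7,0,0,0,0,0,0],
  jaw=[-1,-1,-1,-1,-1,-1,-1],
)

```text
time: 3.42
tool_pos: [0.6508, -0.1504, 0.1256]
ee_rot: [1.0, -0.002, 0.003, 0.005]
ft_force: [-0.2, 1.8, 0.8]
opening: 0.0877
```

```bash
python3 - <<'E'
from h import *
for n in("scene","top"):
    im=ctrl.snapshot(n)[:,:,::-1]
    a=im[230:350,220:360] if n=="scene" else im[110:230,270:410]
    cv2.imwrite(f"pics/{n}1.png",cv2.resize(a,None,fx=5,fy=5,interpolation=cv2.INTER_CUBIC))
s=ctrl.read_state();print(s["tool_pos"],s["ee_rot"],s["time"])
E
```

```text
[ 0.65416949 -0.15167748  0.13036395] [ 0.99995006 -0.00282786  0.00695704  0.00659463] 3.525
```

View pics/scene1.png

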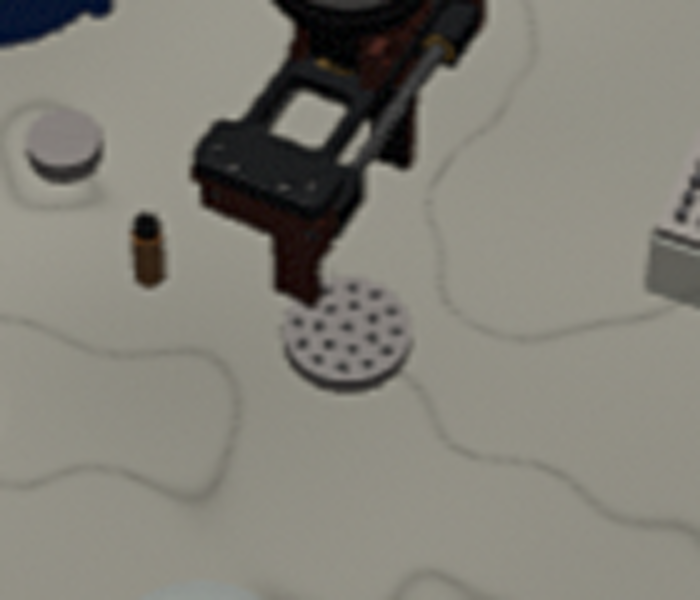

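View pics/top1.png

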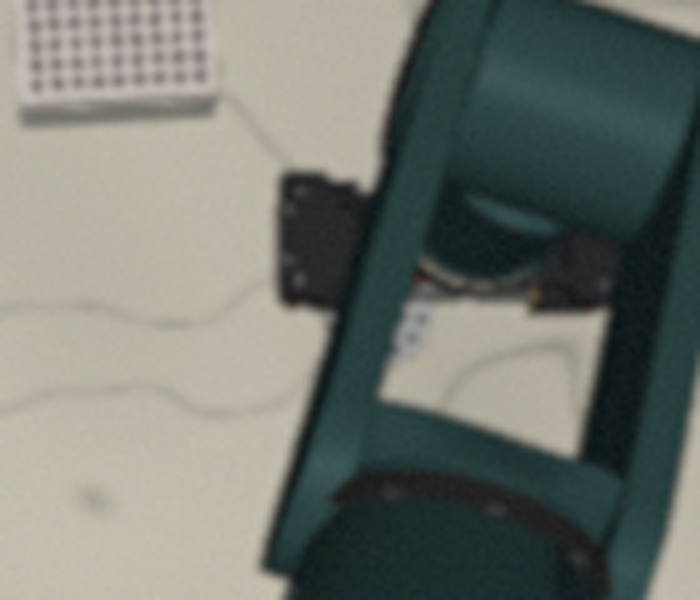

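Call:
drive_tool(
  offset=[
    [0,0,0],
    [0,0,0],
  ],
  turn=[0,0],
  jaw=[-1,-1],
)

```text
time: 3.78
tool_pos: [0.656, -0.1541, 0.1352]
ee_rot: [1.0, -0.004, 0.01, 0.008]
ft_force: [0.0, 0.1, 0.6]
opening: 0.0876
```

```bash
python3 - <<'E'
from h import *
s=ctrl.read_state();print(s["tool_pos"],s["ee_rot"],s["time"])
# predicted inner tip points at opening .088
p=s["tool_pos"]
for c in("scene","top"):
  P=ctrl.camera_params(c)
  for sy in(-1,1):
   for sx in(-1,1):
    q=P["camera_from_world"]@np.array([p[0]+sx*.01,p[1]+sy*.044,p[2]-.025,1]);print(c,sx,sy,(P["fx"]*q[0]/q[2]+P["cx"]).round(1),(P["fy"]*q[1]/q[2]+P["cy"]).round(1))
im=ctrl.snapshot("scene")[:,:,::-1]
a=im[230:350,220:360]
cv2.imwrite(f"pics/s2.png",cv2.resize(a,None,fx=5,fy=5,interpolation=cv2.INTER_CUBIC))
E
```

```text
[ 0.65600491 -0.1541394   0.13523915] [ 0.99990967 -0.00379324  0.01022076  0.00786133] 3.775
scene -1 -1 278.1 285.2
scene 1 -1 285.6 288.3
scene -1 1 295.1 259.9
scene 1 1 302.4 262.8
top -1 -1 370.7 167.4
top 1 -1 370.6 160.3
top -1 1 339.1 166.9
top 1 1 339.2 159.9
```

View pics/s2.png

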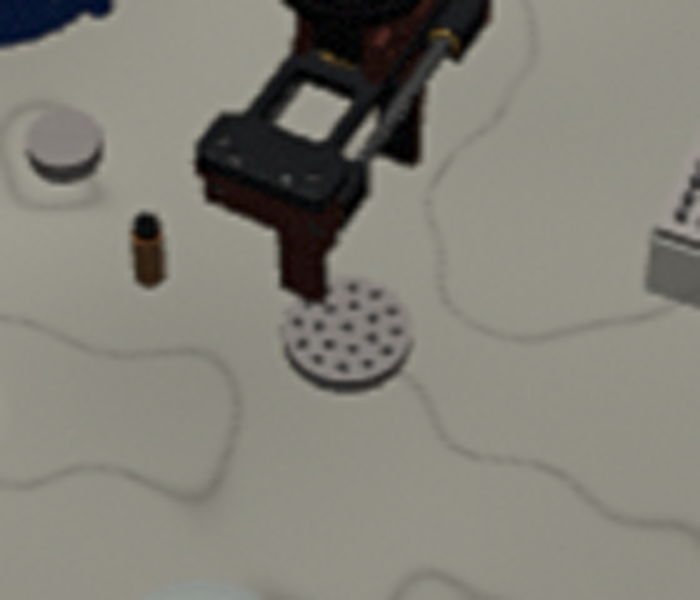

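Call:
drive_tool(
  offset=[
    [0,0,0],
  ],
  turn=[0],
  jaw=[-1],
)

```text
time: 3.95
tool_pos: [0.6565, -0.1546, 0.1365]
ee_rot: [1.0, -0.004, 0.011, 0.008]
ft_force: [-0.5, -0.0, 0.5]
opening: 0.0877
```

Call:
drive_tool(
  offset=[
    [0,0,0],
  ],
  turn=[0],
  jaw=[-1],
)

```text
time: 4.08
tool_pos: [0.6568, -0.1547, 0.1372]
ee_rot: [1.0, -0.004, 0.012, 0.008]
ft_force: [-0.2, -0.9, 0.3]
opening: 0.0876
```

Call:
drive_tool(
  offset=[
    [-2,-2,8],
    [-2,-3,15],
    [-2,-3,15],
    [-2,-2,15],
    [-1,-2,10],
    [-1,-1,5],
    [0,0,2],
    [0,0,0],
  ],
  turn=[0,0,0,0,0,0,0,0],
  jaw=[-1,-1,-1,-1,-1,-1,-1,-1],
)

```text
time: 5.08
tool_pos: [0.6466, -0.1412, 0.06]
ee_rot: [1.0, -0.004, 0.01, 0.008]
ft_force: [-0.5, 0.3, 0.4]
opening: 0.0874
```

Call:
drive_tool(
  offset=[
    [0.5,0,8],
    [0.5,0,10],
    [0,0,8],
    [0,0,3],
    [0,0,1],
    [0,0,0],
  ],
  turn=[0,0,0,0,0,0],
  jaw=[-1,-1,-1,-1,-1,-1],
)

```text
time: 5.82
tool_pos: [0.6491, -0.1421, 0.0286]
ee_rot: [1.0, -0.004, 0.011, 0.008]
ft_force: [-1.1, 0.3, -0.2]
opening: 0.0879
```

```bash
python3 - <<'E'
from h import *
im=ctrl.snapshot("scene")[:,:,::-1]
a=im[250:330,240:340]
cv2.imwrite(f"pics/s3.png",cv2.resize(a,None,fx=7,fy=7,interpolation=cv2.INTER_CUBIC))
E
```

```text
(no output)
```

View pics/s3.png

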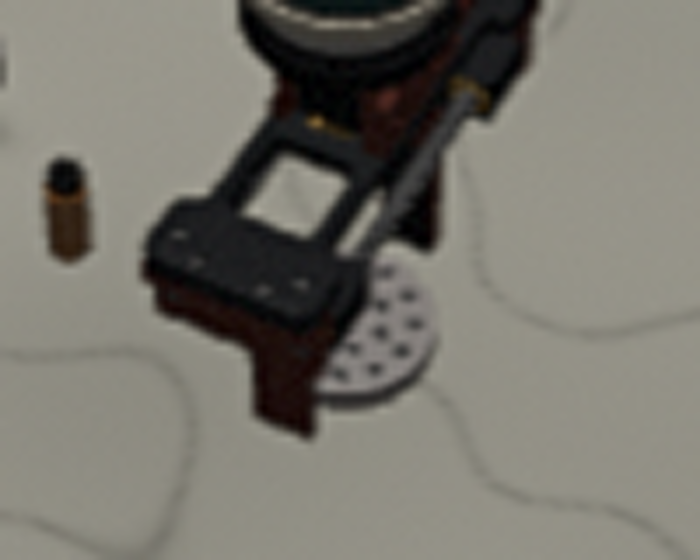

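Call:
drive_tool(
  offset=[
    [0,0,0],
    [0,0,0],
    [0,0,0],
    [0,0,0],
  ],
  turn=[0,0,0,0],
  jaw=[0,0,0,0],
  grip_force=15,
)

```text
time: 6.38
tool_pos: [0.6494, -0.1422, 0.0292]
ee_rot: [1.0, -0.004, 0.011, 0.008]
ft_force: [0.2, -0.2, 0.2]
opening: 0.0652
```

Call:
drive_tool(
  offset=[
    [0,0,-10],
    [0,0,-25],
    [-3,-10,-40],
    [-8,-25,-35],
    [-13,-39,-15],
    [-15,-45,0],
    [-15,-45,0],
    [-15,-45,0],
    [-15,-45,0],
    [-11,-32,0],
    [-8,-22,0],
    [-4,-10,0],
  ],
  turn=[0,0,0,0,0,0,0,0,0,0,0,0],
  jaw=[0,0,0,0,0,0,0,0,0,0,0,0],
)

```text
time: 7.88
tool_pos: [0.5419, 0.1873, 0.1587]
ee_rot: [1.0, -0.005, 0.017, 0.008]
ft_force: [0.1, -0.4, -0.2]
opening: 0.0652
```

Call:
drive_tool(
  offset=[
    [0,0,0],
    [0,0,0],
  ],
  turn=[0,0],
  jaw=[0,0],
)

```text
time: 8.12
tool_pos: [0.5423, 0.1869, 0.1593]
ee_rot: [1.0, -0.005, 0.017, 0.008]
ft_force: [-0.4, 0.5, -1.1]
opening: 0.0654
```

```bash
python3 - <<'E'
from h import *
for n,a in(("scene",(150,250,240,380)),("top",(150,250,170,310))):
    im=ctrl.snapshot(n)[:,:,::-1]
    cv2.imwrite(f"pics/{n}4.png",cv2.resize(im[a[0]:a[1],a[2]:a[3]],None,fx=5,fy=5,interpolation=cv2.INTER_CUBIC))
s=ctrl.read_state();print(s["tool_pos"],s["ee_rot"],s["time"])
E
```

```text
[0.54229582 0.18676934 0.15922375] [ 0.99980687 -0.00514972  0.01719343  0.00800555] 8.225
```

View pics/scene4.png

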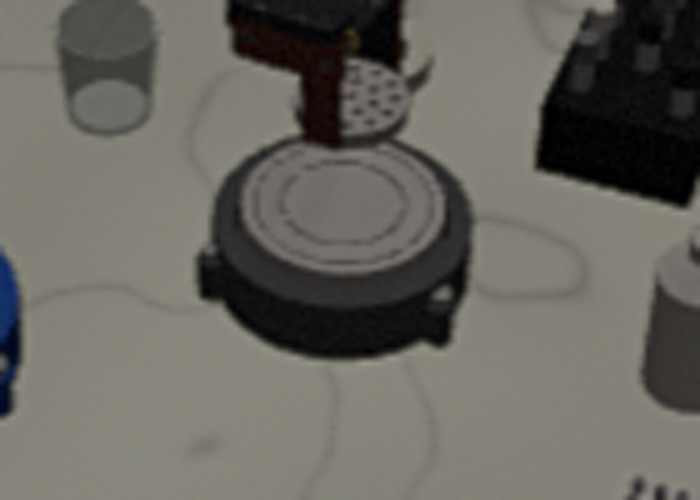

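View pics/top4.png

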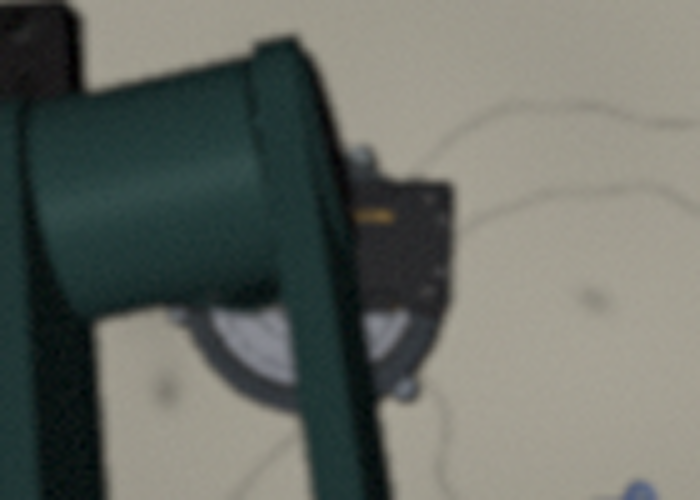

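Call:
drive_tool(
  offset=[
    [0,0,-40],
    [0,0,-40],
    [0,0,0],
    [0,0,0],
  ],
  turn=[0,0,0,0],
  jaw=[0,0,0,0],
)

```text
time: 8.72
tool_pos: [0.5398, 0.1848, 0.2395]
ee_rot: [1.0, -0.007, 0.016, 0.009]
ft_force: [-0.2, -0.1, -1.2]
opening: 0.0658
```

```bash
cat >> h.py <<'E'
def st():
    from scipy.spatial.transform import Rotation as Ro
    s=ctrl.read_state();R=Ro.from_quat(s["ee_rot"]).as_matrix()
    print(round(s["time"],2),"tcp",(s["tool_pos"]*1e3).round(1),"z'",R[:,2].round(4),"yaw",np.degrees(np.arctan2(R[1,0],R[0,0])).round(2),"tip",((s["tool_pos"]+.025*R[:,2])*1e3).round(1),"F",s["ft_force"].round(1),"open",(s["opening"]*1e3).round(1))
    return s,R
E
python3 -c "
from h import *
st()"
```

```text
Traceback (most recent call last):
  File "h.py", line 24, in st
    print(round(s["time"],2),"tcp",(s["tool_pos"]*1e3).round(1),"z'",R[:,2].round(4),"yaw",np.degrees(np.arctan2(R[1,0],R[0,0])).round(2),"tip",((s["tool_pos"]+.025*R[:,2])*1e3).round(1),"F",s["ft_force"].round(1),"open",(s["opening"]*1e3).round(1))
                                                                                                                                                                                                                             ^^^^^^^^^^^^^^^^^^^^^^^^
AttributeError: 'float' object has no attribute 'round'
```

Call:
drive_tool(
  offset=[
    [0,0,40],
    [0,0,40],
    [0,0,0],
    [0,0,0],
  ],
  turn=[0,0,0,0],
  jaw=[0,0,0,0],
)

```text
time: 9.22
tool_pos: [0.5413, 0.1819, 0.1549]
ee_rot: [1.0, -0.008, 0.014, 0.009]
ft_force: [0.5, 0.1, -0.7]
opening: 0.0653
```

```bash
python3 -c "
from h import *
st()"
```

```text
Traceback (most recent call last):
  File "h.py", line 24, in st
    print(round(s["time"],2),"tcp",(s["tool_pos"]*1e3).round(1),"z'",R[:,2].round(4),"yaw",np.degrees(np.arctan2(R[1,0],R[0,0])).round(2),"tip",((s["tool_pos"]+.025*R[:,2])*1e3).round(1),"F",s["ft_force"].round(1),"open",(s["opening"]*1e3).round(1))
                                                                                                                                                                                                                             ^^^^^^^^^^^^^^^^^^^^^^^^
AttributeError: 'float' object has no attribute 'round'
```

Call:
drive_tool(
  offset=[
    [50,0,0],
    [50,0,0],
    [0,0,0],
    [0,0,0],
  ],
  turn=[0,0,0,0],
  jaw=[0,0,0,0],
)

```text
time: 9.72
tool_pos: [0.6434, 0.1806, 0.1619]
ee_rot: [1.0, -0.008, 0.015, 0.009]
ft_force: [-0.9, 0.5, 0.0]
opening: 0.0656
```

```bash
sed -i 's/(s\["opening"\]\*1e3).round(1)/round(s["opening"]*1e3,1)/' h.py; python3 -c "
from h import *
st()"
```

```text
9.72 tcp [643.4 180.6 161.9] z' [ 0.0295 -0.018  -0.9994] yaw -0.89 tip [644.2 180.1 136.9] F [-0.9  0.5  0. ] open 65.6
```

Call:
drive_tool(
  offset=[
    [-50,0,0],
    [-50,0,0],
    [0,0,0],
    [0,0,0],
  ],
  turn=[0,0,0,0],
  jaw=[0,0,0,0],
)

```text
time: 10.22
tool_pos: [0.5373, 0.1823, 0.1609]
ee_rot: [1.0, -0.007, 0.015, 0.009]
ft_force: [0.2, 0.4, -1.2]
opening: 0.0656
```

```bash
python3 -c "
from h import *
st()"
```

```text
10.22 tcp [537.3 182.3 160.9] z' [ 0.0303 -0.0176 -0.9994] yaw -0.83 tip [538.  181.8 135.9] F [ 0.2  0.4 -1.2] open 65.6
```

Call:
drive_tool(
  offset=[
    [0,50,0],
    [0,50,0],
    [0,0,0],
    [0,0,0],
  ],
  turn=[0,0,0,0],
  jaw=[0,0,0,0],
)

```text
time: 10.72
tool_pos: [0.5408, 0.0808, 0.1648]
ee_rot: [1.0, -0.007, 0.019, 0.008]
ft_force: [-1.2, -0.3, -1.2]
opening: 0.0654
```

```bash
python3 -c "
from h import *
st()"
```

```text
10.72 tcp [540.8  80.8 164.8] z' [ 0.0376 -0.0167 -0.9992] yaw -0.77 tip [541.7  80.4 139.8] F [-1.2 -0.3 -1.2] open 65.4
```

Call:
drive_tool(
  offset=[
    [0,-50,0],
    [0,-50,0],
    [0,0,0],
    [0,0,0],
  ],
  turn=[0,0,0,0],
  jaw=[0,0,0,0],
)

```text
time: 11.22
tool_pos: [0.5445, 0.1866, 0.1636]
ee_rot: [1.0, -0.006, 0.02, 0.008]
ft_force: [0.1, -0.1, -0.7]
opening: 0.0656
```

```bash
python3 -c "
from h import *
st()"
```

```text
11.22 tcp [544.5 186.6 163.6] z' [ 0.0406 -0.0157 -0.9991] yaw -0.66 tip [545.5 186.3 138.6] F [ 0.1 -0.1 -0.7] open 65.6
```

Call:
drive_tool(
  offset=[
    [0,0,-60],
    [0,0,-60],
    [0,0,0],
    [0,0,60],
    [0,0,60],
    [0,0,0],
  ],
  turn=[0,0,0,0,0,0],
  jaw=[0,0,0,0,0,0],
)

```text
time: 11.98
tool_pos: [0.5443, 0.1826, 0.1633]
ee_rot: [1.0, -0.008, 0.02, 0.008]
ft_force: [-1.3, -0.8, -0.3]
opening: 0.0656
```

```bash
python3 -c "
from h import *
st()"
```

```text
11.97 tcp [544.3 182.6 163.3] z' [ 0.0398 -0.0171 -0.9991] yaw -0.85 tip [545.3 182.2 138.3] F [-1.3 -0.8 -0.3] open 65.6
```

Call:
drive_tool(
  offset=[
    [0,0,-60],
    [0,0,-60],
    [0,0,-30],
    [0,0,0],
    [0,0,0],
  ],
  turn=[0,0,0,0,0],
  jaw=[0,0,0,0,0],
)

```text
time: 12.6
tool_pos: [0.5378, 0.1833, 0.3218]
ee_rot: [1.0, -0.009, 0.02, 0.009]
ft_force: [-0.2, 0.1, -0.9]
opening: 0.0653
```

```bash
python3 -c "
from h import *
s,R=st();print(s['joints'])"
```

```text
12.6 tcp [537.8 183.3 321.8] z' [ 0.0396 -0.0175 -0.9991] yaw -0.99 tip [538.8 182.8 296.8] F [-0.2  0.1 -0.9] open 65.3
[ 0.22317285  0.23737223  1.50030239 -0.0263593   1.36919424  1.81638797]
```

Call:
drive_tool(
  offset=[
    [-1,-1,8],
    [-1,-1,18],
    [-1,-2,25],
    [-1,-2,25],
    [-1,-2,25],
    [-1,-2,25],
    [-1,-1,25],
    [-1,-1,25],
    [-1,-1,18],
    [-1,0,12],
    [0,0,8],
    [0,0,3],
  ],
  turn=[0,0,0,0,0,0,0,0,0,0,0,0],
  jaw=[0,0,0,0,0,0,0,0,0,0,0,0],
)

```text
time: 14.1
tool_pos: [0.5195, 0.189, 0.0778]
ee_rot: [1.0, -0.009, 0.003, 0.012]
ft_force: [-2.3, 0.3, 9.4]
opening: 0.0656
```

```bash
python3 - <<'E'
from h import *
for n,a in(("scene",(150,250,240,380)),("top",(150,250,170,310))):
    im=ctrl.snapshot(n)[:,:,::-1]
    cv2.imwrite(f"pics/{n}5.png",cv2.resize(im[a[0]:a[1],a[2]:a[3]],None,fx=5,fy=5,interpolation=cv2.INTER_CUBIC))
st()
E
```

```text
14.2 tcp [519.5 189.   78.1] z' [ 0.0066 -0.0247 -0.9997] yaw -1.03 tip [519.7 188.4  53.2] F [-2.3 -0.4  7.9] open 65.5
```

View pics/scene5.png

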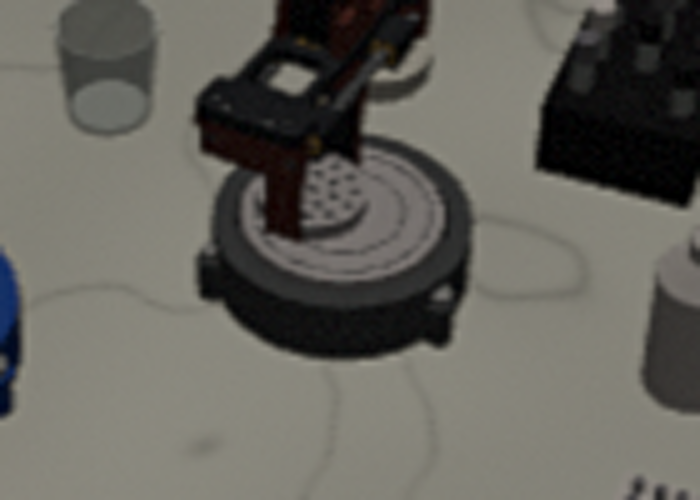

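View pics/top5.png

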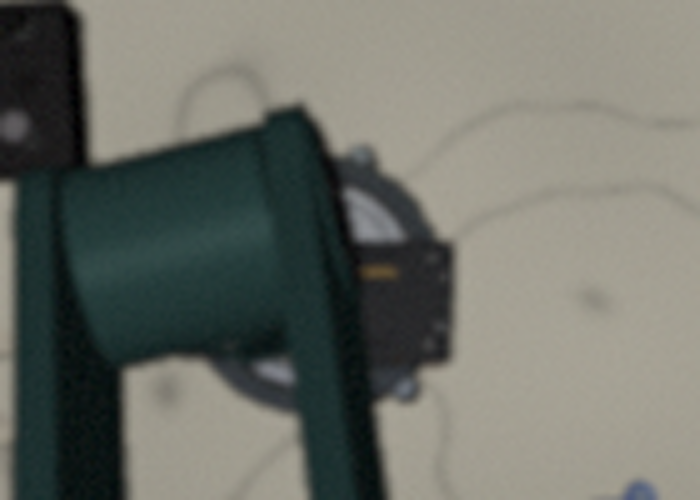

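Call:
drive_tool(
  offset=[
    [0,0,-5],
    [0,0,-10],
    [4,0,-4],
    [6,-1,0],
    [5,-2,0],
    [2,-1,0],
    [0,0,0],
  ],
  turn=[0,0,0,0,0,0,0],
  jaw=[0,0,0,0,0,0,0],
)

```text
time: 15.08
tool_pos: [0.5387, 0.1935, 0.0985]
ee_rot: [1.0, -0.009, 0.004, 0.012]
ft_force: [-0.8, 0.2, -0.8]
opening: 0.0656
```

```bash
python3 - <<'E'
from h import *
for n,a in(("scene",(150,250,240,380)),("top",(150,250,170,310))):
    im=ctrl.snapshot(n)[:,:,::-1]
    cv2.imwrite(f"pics/{n}6.png",cv2.resize(im[a[0]:a[1],a[2]:a[3]],None,fx=5,fy=5,interpolation=cv2.INTER_CUBIC))
for d in ctrl.cut_out("large_disc","scene")[:2]: print(d["p"],d["box"])
for d in ctrl.cut_out("plate_top","scene")[:3]: print(d["p"],d["box"])
st()
E
```

```text
0.58 [310.1, 179.5, 12.5, 14.3]
0.94 [196.1, 193.8, 43.1, 32.7]
0.84 [241.4, 110.0, 38.4, 25.4]
15.28 tcp [538.3 193.4  98.6] z' [ 0.0084 -0.0244 -0.9997] yaw -1.04 tip [538.5 192.8  73.7] F [ 0.3 -0.6 -0.5] open 65.0
```

View pics/scene6.png

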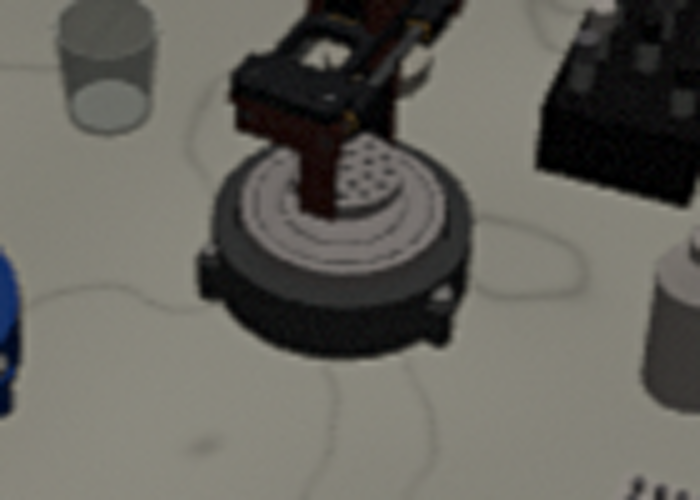

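Call:
drive_tool(
  offset=[
    [0,0,4],
    [0,0,5],
    [0,0,3],
    [0,0,1],
    [0,0,0],
  ],
  turn=[0,0,0,0,0],
  jaw=[0,0,0,0,0],
)

```text
time: 15.9
tool_pos: [0.5379, 0.1929, 0.0844]
ee_rot: [1.0, -0.009, 0.004, 0.012]
ft_force: [0.6, -0.2, 0.1]
opening: 0.0655
```

```bash
python3 - <<'E'
from h import *
st()
E
```

```text
15.9 tcp [537.9 192.9  84.4] z' [ 0.0075 -0.0246 -0.9997] yaw -1.03 tip [538.1 192.3  59.4] F [ 0.6 -0.2  0.1] open 65.5
```

Call:
drive_tool(
  offset=[
    [0,0,1],
    [0,0,0.5],
  ],
  turn=[0,0],
  jaw=[0,0],
)

```text
time: 16.15
tool_pos: [0.5379, 0.1929, 0.0837]
ee_rot: [1.0, -0.009, 0.004, 0.012]
ft_force: [-2.1, 0.2, 4.9]
opening: 0.0654
```

```bash
cat >> h.py <<'E'
def ov(name,cam,box,circles,k=6):
    im=ctrl.snapshot(cam)[:,:,::-1]
    y0,y1,x0,x1=box
    a=cv2.resize(im[y0:y1,x0:x1],None,fx=k,fy=k,interpolation=cv2.INTER_CUBIC); raw=a.copy()
    for (x,y,r,z) in circles:
        h=hull(cam,x,y,r,z,z+1e-4)[:,0]
        cv2.polylines(a,[((h-[x0,y0]+.5)*k).astype(np.int32)],True,(0,255,0),1)
    cv2.imwrite(f"pics/{name}.png",np.vstack([raw,a]) if raw.shape[0]<300 else a)
E
python3 - <<'E'
from h import *
s,R=st()
x,y=.538,.189
ov("s7","scene",(165,225,275,340),[(x,y,.06,.055),(x,y,.078,.045),(x,y,.033,.067),(x,y,.033,.055)],8)
E
```

```text
16.15 tcp [537.9 192.9  83.7] z' [ 0.0077 -0.0246 -0.9997] yaw -1.03 tip [538.1 192.3  58.7] F [-2.1  0.2  4.9] open 65.4
```

View pics/s7.png

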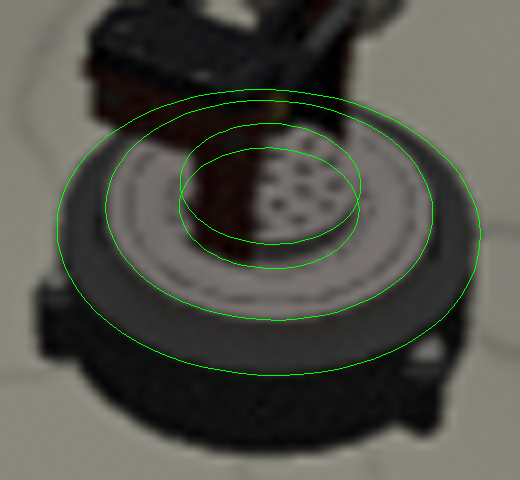

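Call:
drive_tool(
  offset=[
    [0,0,0],
    [0,0,0],
    [0,0,-4],
    [0,0,-15],
    [0,0,-30],
    [-30,0,-40],
    [-40,0,-30],
    [-20,0,0],
    [0,0,0],
  ],
  turn=[0,0,0,0,0,0,0,0,0],
  jaw=[-0.7,-1,-1,-1,-1,-1,-1,-1,-1],
)

```text
time: 17.32
tool_pos: [0.4469, 0.198, 0.2088]
ee_rot: [1.0, -0.009, 0.007, 0.011]
ft_force: [0.3, 0.5, -0.1]
opening: 0.0876
```

```bash
python3 - <<'E'
from h import *
s,R=st()
x,y=.538,.189
for c in("scene","top"):
  x,y=(.538,.189) if c=="scene" else (.538,.1954)
  ov("p8"+c,c,(165,225,275,340) if c=="scene" else (175,240,195,265),[(x,y,.06,.055),(x,y,.033,.067),(x,y,.033,.055)],8)
  for n,(r,a,b) in dict(large_disc=(.033,.055,.067),plate_top=(.06,.045,.055)).items():
   for d in ctrl.cut_out(n,c)[:3]:
      uv,A=mcen(d["mask"]); X,e=fit(c,uv,r,a,b)
      if X[1]>.1 and .45<X[0]<.6: print(c,n,round(d["p"],2),uv.round(1),d["box"],"area",A,round(e),X.round(4))
E
```

```text
17.32 tcp [446.9 198.  208.8] z' [ 0.0135 -0.0228 -0.9996] yaw -1.05 tip [447.3 197.5 183.8] F [ 0.3  0.5 -0.1] open 87.6
scene large_disc 0.7 [308.7 188.4] [296.6, 179.0, 21.6, 17.7] area 324 334 [0.5379 0.1921]
scene plate_top 0.62 [308.5 193.9] [290.2, 176.9, 41.5, 31.1] area 705 989 [0.5425 0.1823]
top large_disc 0.81 [231.2 205.3] [220.5, 193.7, 26.0, 26.2] area 392 423 [0.5386 0.1941]
top plate_top 0.68 [236.5 201.9] [211.0, 186.4, 41.5, 37.0] area 636 1348 [0.55   0.1802]
```

View pics/p8scene.png

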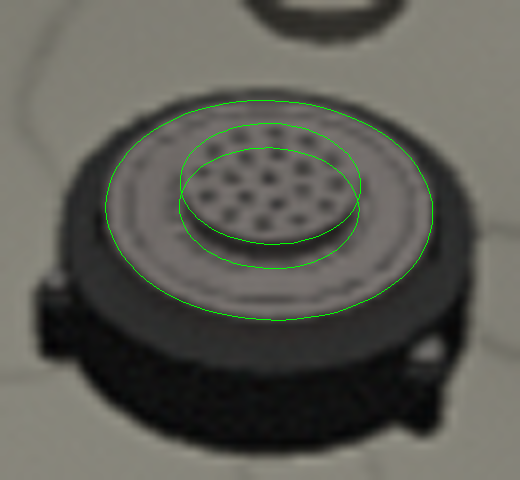

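View pics/p8top.png

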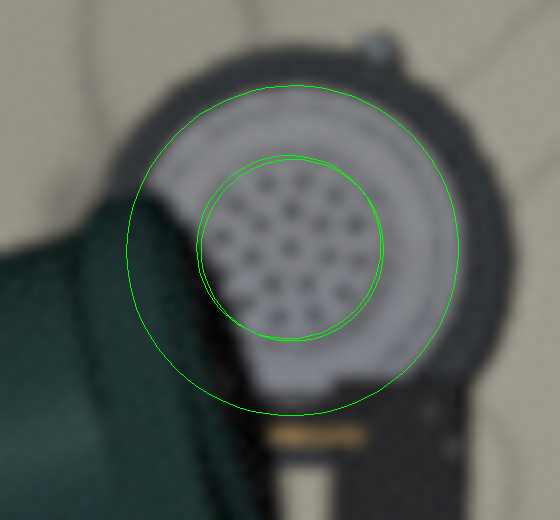

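Call:
drive_tool(
  offset=[
    [2,15,0],
    [3,28,0],
    [4,40,0],
    [4,40,0],
    [4,40,0],
    [4,40,0],
    [4,40,0],
    [4,40,0],
    [4,40,0],
    [4,40,0],
    [4,40,0],
    [3,28,0],
  ],
  turn=[0,0,0,0,0,0,0,0,0,0,0,0],
  jaw=[-1,-1,-1,-1,-1,-1,-1,-1,-1,-1,-1,-1],
)

```text
time: 19.12
tool_pos: [0.4844, -0.2575, 0.2153]
ee_rot: [1.0, -0.01, 0.004, 0.013]
ft_force: [0.3, 0.7, -0.2]
opening: 0.0877
```

```bash
python3 - <<'E'
from h import *
s,R=st()
E
```

```text
19.12 tcp [ 484.4 -257.5  215.3] z' [ 0.0072 -0.026  -0.9996] yaw -1.16 tip [ 484.5 -258.2  190.3] F [ 0.3  0.7 -0.2] open 87.7
```

Call:
drive_tool(
  offset=[
    [1,2,10],
    [2,3,20],
    [2,4,25],
    [1,3,25],
    [1,2,20],
    [0,1,12],
    [0,0,6],
    [0,0,2],
    [0,0,0],
  ],
  turn=[-1,0,0,0,0,0,0,0,0],
  jaw=[-1,-1,-1,-1,-1,-1,-1,-1,-1],
)

```text
time: 20.25
tool_pos: [0.4879, -0.2756, 0.0882]
ee_rot: [1.0, -0.001, 0.001, 0.011]
ft_force: [-0.0, 0.0, 0.2]
opening: 0.0877
```

```bash
python3 - <<'E'
from h import *
s,R=st()
E
```

```text
20.25 tcp [ 487.9 -275.6   88.2] z' [ 0.0019 -0.0217 -0.9998] yaw -0.11 tip [ 487.9 -276.1   63.2] F [-0.   0.   0.2] open 87.7
```

Call:
drive_tool(
  offset=[
    [1,0,8],
    [1,0,14],
    [1,0,14],
    [1,0,10],
    [0,0,5],
    [0,0,2],
    [0,0,1],
    [0,0,0],
  ],
  turn=[0,0,0,0,0,0,0,0],
  jaw=[-1,-1,-1,-1,-1,-1,-1,-1],
)

```text
time: 21.25
tool_pos: [0.493, -0.2773, 0.0312]
ee_rot: [1.0, -0.001, 0.002, 0.011]
ft_force: [-0.3, 0.7, 0.0]
opening: 0.0875
```

```bash
python3 - <<'E'
from h import *
s,R=st()
x,y=.493,-.2806
ov("s9","scene",(285,340,180,250),[(x,y,.027,.012)],9)
E
```

```text
21.25 tcp [ 493.  -277.3   31.2] z' [ 0.0033 -0.0226 -0.9997] yaw -0.1 tip [ 493.1 -277.8    6.2] F [-0.3  0.7  0. ] open 87.5
```

View pics/s9.png

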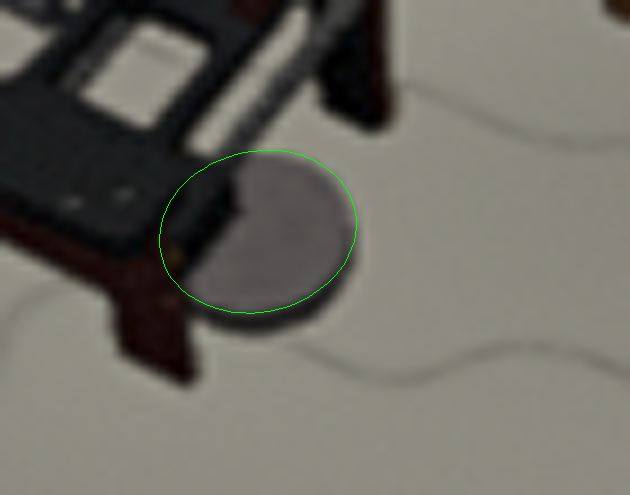

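Call:
drive_tool(
  offset=[
    [-0.5,0,2],
    [0,0,0.5],
    [0,0,0],
    [0,0,0],
    [0,0,0],
    [0,0,0],
  ],
  turn=[0,0,0,0,0,0],
  jaw=[-1,-1,0.2,0.2,0.2,0.2],
  grip_force=15,
)

```text
time: 22.05
tool_pos: [0.4929, -0.2777, 0.0293]
ee_rot: [1.0, -0.001, 0.002, 0.012]
ft_force: [0.4, 0.0, 0.6]
opening: 0.0534
```

```bash
python3 - <<'E'
from h import *
s,R=st()
E
```

```text
22.05 tcp [ 492.9 -277.7   29.3] z' [ 0.0046 -0.0236 -0.9997] yaw -0.1 tip [ 493.  -278.3    4.3] F [0.4 0.  0.6] open 53.4
```

Call:
drive_tool(
  offset=[
    [0,0,-8],
    [0,0,-20],
    [1,-8,-30],
    [2,-18,-32],
    [3,-28,-20],
    [4,-38,-8],
    [4,-40,0],
    [4,-40,0],
    [4,-40,0],
    [4,-40,0],
    [4,-40,0],
    [4,-40,0],
  ],
  turn=[0,0,0,0,0,0,0,0,0,0,0,0],
  jaw=[0.2,0.2,0.2,0.2,0.2,0.2,0.2,0.2,0.2,0.2,0.2,0.2],
)

```text
time: 23.55
tool_pos: [0.5299, 0.064, 0.1497]
ee_rot: [1.0, -0.004, 0.006, 0.013]
ft_force: [0.7, 0.2, -1.2]
opening: 0.0535
```

Call:
drive_tool(
  offset=[
    [4,-36,0],
    [3,-28,0],
    [2,-16,0],
    [0,-6,0],
    [0,0,0],
  ],
  turn=[0,0,0,0,0],
  jaw=[0.2,0.2,0.2,0.2,0.2],
)

```text
time: 24.18
tool_pos: [0.5393, 0.1547, 0.1494]
ee_rot: [1.0, -0.002, 0.007, 0.013]
ft_force: [0.0, -0.4, -0.7]
opening: 0.0534
```

```bash
python3 - <<'E'
from h import *
s,R=st()
E
```

```text
24.18 tcp [539.3 154.7 149.4] z' [ 0.0137 -0.0254 -0.9996] yaw -0.21 tip [539.6 154.1 124.4] F [ 0.  -0.4 -0.7] open 53.4
```

Call:
drive_tool(
  offset=[
    [0,-8,0],
    [0,-12,0],
    [0,-10,4],
    [-0.5,-5,10],
    [-0.5,-2,12],
    [0,0,7],
    [0,0,4],
    [0,0,1],
    [0,0,0],
  ],
  turn=[0,0,0,0,0,0,0,0,0],
  jaw=[0.2,0.2,0.2,0.2,0.2,0.2,0.2,0.2,0.2],
)

```text
time: 25.3
tool_pos: [0.5382, 0.1907, 0.1067]
ee_rot: [1.0, -0.003, 0.006, 0.013]
ft_force: [-0.0, -0.2, -0.5]
opening: 0.0533
```

```bash
python3 - <<'E'
from h import *
s,R=st()
E
```

```text
25.3 tcp [538.2 190.7 106.7] z' [ 0.0113 -0.0265 -0.9996] yaw -0.36 tip [538.5 190.1  81.8] F [-0.  -0.2 -0.5] open 53.3
```

Call:
drive_tool(
  offset=[
    [0.3,-1,2],
    [0,-1,3],
    [0,0,2],
    [0,0,1],
    [0,0,0],
  ],
  turn=[0,0,0,0,0],
  jaw=[0.2,0.2,0.2,0.2,0.2],
)

```text
time: 25.92
tool_pos: [0.5393, 0.1927, 0.0989]
ee_rot: [1.0, -0.003, 0.006, 0.013]
ft_force: [-0.1, -1.0, 0.2]
opening: 0.0533
```

```bash
python3 - <<'E'
from h import *
s,R=st()
x,y=.538,.1895
ov("s10","scene",(165,225,275,340),[(x,y,.06,.055),(x,y,.033,.067),(x,y,.027,.079)],8)
E
```

```text
25.93 tcp [539.3 192.7  98.9] z' [ 0.0128 -0.0262 -0.9996] yaw -0.37 tip [539.6 192.   73.9] F [-0.1 -1.   0.2] open 53.3
```

View pics/s10.png

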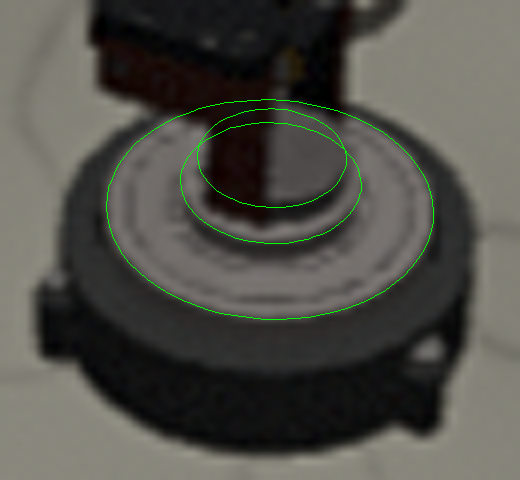

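Call:
drive_tool(
  offset=[
    [-0.6,0,1],
    [0,0,0.5],
    [0,0,0.5],
  ],
  turn=[0,0,0],
  jaw=[0.2,0.2,0.2],
)

```text
time: 26.35
tool_pos: [0.5388, 0.1926, 0.097]
ee_rot: [1.0, -0.003, 0.007, 0.013]
ft_force: [-0.3, 0.2, -0.5]
opening: 0.0535
```

```bash
python3 - <<'E'
from h import *
s,R=st()
E
```

```text
26.35 tcp [538.8 192.6  97. ] z' [ 0.0131 -0.0261 -0.9996] yaw -0.38 tip [539.1 192.   72. ] F [-0.3  0.2 -0.5] open 53.5
```

Call:
drive_tool(
  offset=[
    [0,0,0.7],
    [0,0,0.3],
  ],
  turn=[0,0],
  jaw=[0.2,0.2],
)

```text
time: 26.6
tool_pos: [0.5389, 0.1927, 0.0963]
ee_rot: [1.0, -0.003, 0.007, 0.013]
ft_force: [-1.5, -0.4, 4.2]
opening: 0.0536
```

Call:
drive_tool(
  offset=[
    [0,0,0],
    [0,0,0],
    [0,0,-4],
    [0,0,-12],
    [0,0,-25],
    [-15,0,-40],
    [-30,0,-25],
    [-25,10,-5],
    [-12,20,0],
    [-5,20,0],
    [0,10,0],
  ],
  turn=[0,0,0,0,0,0,0,0,0,0,0],
  jaw=[-0.5,-1,-1,-1,-1,-1,-1,-1,-1,-1,-1],
)

```text
time: 27.98
tool_pos: [0.4494, 0.1342, 0.2157]
ee_rot: [1.0, -0.003, 0.01, 0.012]
ft_force: [0.7, -0.1, -0.2]
opening: 0.0877
```

```bash
python3 - <<'E'
from h import *
s,R=st()
for c in("scene","top"):
  x,y=(.538,.1895) if c=="scene" else (.538,.1954)
  ov("p11"+c,c,(165,225,275,340) if c=="scene" else (175,240,195,265),[(x,y,.06,.055),(x,y,.033,.067),(x,y,.027,.079)],8)
  for n,(r,a,b) in dict(large_disc=(.033,.055,.067),middle_disc=(.027,.067,.079)).items():
   for d in ctrl.cut_out(n,c)[:3]:
      uv,A=mcen(d["mask"]); X,e=fit(c,uv,r,a,b)
      if X[1]>.1 and .45<X[0]<.6: print(c,n,round(d["p"],2),uv.round(1),d["box"],"area",A,round(e),X.round(4))
E
```

```text
27.98 tcp [449.4 134.2 215.7] z' [ 0.0198 -0.0248 -0.9995] yaw -0.29 tip [449.9 133.6 190.7] F [ 0.7 -0.1 -0.2] open 87.7
scene large_disc 0.54 [306.7 192.9] [296.6, 184.4, 22.5, 13.4] area 112 342 [0.5415 0.1716]
scene middle_disc 0.62 [310.  185.9] [301.2, 178.3, 19.5, 15.4] area 246 236 [0.5422 0.1912]
top large_disc 0.4 [230.5 206. ] [220.2, 201.3, 23.3, 8.4] area 8 423 [0.5367 0.1962]
top large_disc 0.19 [229.5 196.1] [210.5, 187.0, 43.8, 21.1] area 467 423 [0.5653 0.1998]
top middle_disc 0.57 [229.7 202. ] [224.0, 196.4, 15.9, 11.6] area 215 291 [0.547  0.1973]
```

View pics/p11scene.png

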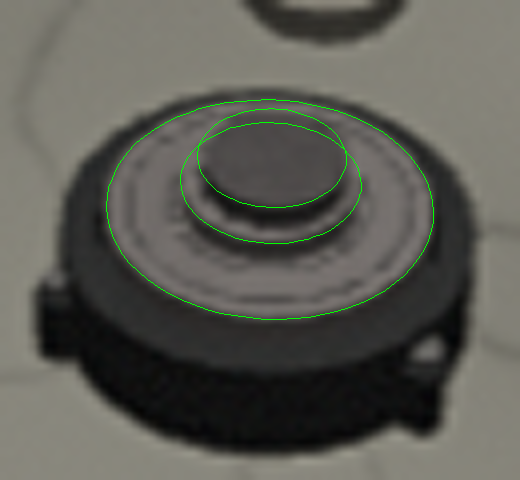

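View pics/p11top.png

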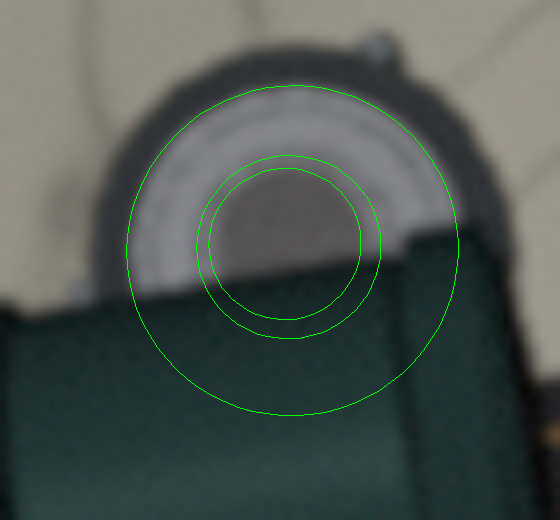

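Call:
drive_tool(
  offset=[
    [0,15,0],
    [0,28,0],
    [1,38,0],
    [1,38,0],
    [1,38,0],
    [1,34,4],
    [1,22,12],
    [0,12,20],
    [0,2,20],
    [0,0,20],
    [0,0,10],
    [0,0,4],
  ],
  turn=[0,0,0,0,0,0,0,0,0,0,0,0],
  jaw=[-1,-1,-1,-1,-1,-1,-1,-1,-1,-1,-1,-1],
)

```text
time: 29.78
tool_pos: [0.4582, -0.1068, 0.1291]
ee_rot: [1.0, 0.001, 0.011, 0.014]
ft_force: [0.1, 1.0, -0.4]
opening: 0.0875
```

```bash
python3 - <<'E'
from h import *
s,R=st()
E
```

```text
29.77 tcp [ 458.2 -106.8  129.1] z' [ 0.0221 -0.0279 -0.9994] yaw 0.08 tip [ 458.7 -107.5  104.1] F [ 0.1  1.  -0.4] open 87.5
```

Call:
drive_tool(
  offset=[
    [-1,-1,8],
    [-1,-2,15],
    [-1,-2,20],
    [-0.5,-1,20],
    [0,0,12],
    [0,0,6],
    [0,0,2],
    [0,0,0],
  ],
  turn=[0,0,0,0,0,0,0,0],
  jaw=[-1,-1,-1,-1,-1,-1,-1,-1],
)

```text
time: 30.78
tool_pos: [0.4598, -0.1037, 0.0454]
ee_rot: [1.0, 0.002, 0.014, 0.015]
ft_force: [-0.5, 0.4, 0.6]
opening: 0.088
```

```bash
python3 - <<'E'
from h import *
s,R=st()
x,y=.4577,-.1075
ov("s12","scene",(235,285,205,275),[(x,y,.021,.016)],9)
E
```

```text
30.77 tcp [ 459.8 -103.7   45.4] z' [ 0.029  -0.0305 -0.9991] yaw 0.21 tip [ 460.5 -104.5   20.5] F [-0.5  0.4  0.6] open 88.0
```

View pics/s12.png

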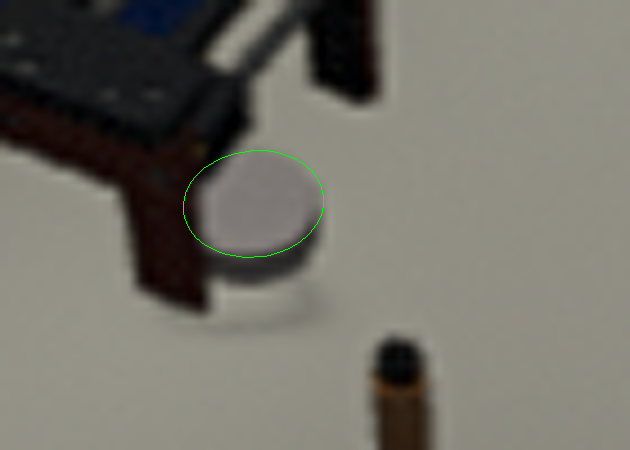

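Call:
drive_tool(
  offset=[
    [-1.5,0,4],
    [-1.5,0,6],
    [-1.2,-0.3,3],
    [0,0,1.5],
    [0,0,0],
  ],
  turn=[0,0,0,0,0],
  jaw=[-1,-1,-1,-1,-1],
)

```text
time: 31.45
tool_pos: [0.4562, -0.1041, 0.0306]
ee_rot: [1.0, 0.002, 0.015, 0.016]
ft_force: [0.2, 0.3, 0.8]
opening: 0.088
```

```bash
python3 - <<'E'
from h import *
s,R=st()
E
```

```text
31.45 tcp [ 456.2 -104.1   30.6] z' [ 0.0304 -0.0311 -0.9991] yaw 0.21 tip [ 457.  -104.9    5.6] F [0.2 0.3 0.8] open 88.0
```

Call:
drive_tool(
  offset=[
    [0,0,0],
    [0,0,0],
    [0,0,0],
    [0,0,0],
    [0,0,0],
  ],
  turn=[0,0,0,0,0],
  jaw=[0.4,0.4,0.4,0.4,0.4],
  grip_force=15,
)

```text
time: 32.08
tool_pos: [0.4566, -0.1042, 0.0309]
ee_rot: [1.0, 0.002, 0.016, 0.016]
ft_force: [0.4, -0.7, 1.6]
opening: 0.0416
```

```bash
python3 - <<'E'
from h import *
s,R=st()
E
```

```text
32.08 tcp [ 456.6 -104.2   30.9] z' [ 0.0312 -0.0314 -0.999 ] yaw 0.22 tip [ 457.4 -105.     5.9] F [ 0.4 -0.7  1.6] open 41.6
```

Call:
drive_tool(
  offset=[
    [0,0,-8],
    [0,0,-22],
    [0,0,-35],
    [4,-10,-35],
    [8,-22,-25],
    [10,-32,-12],
    [11,-38,0],
    [11,-38,0],
    [11,-38,0],
    [9,-32,0],
    [6,-22,0],
    [3,-10,0],
  ],
  turn=[0,0,0,0,0,0,0,0,0,0,0,0],
  jaw=[0.4,0.4,0.4,0.4,0.4,0.4,0.4,0.4,0.4,0.4,0.4,0.4],
)

```text
time: 33.58
tool_pos: [0.5256, 0.1498, 0.1729]
ee_rot: [1.0, 0.0, 0.017, 0.015]
ft_force: [0.7, 0.2, -0.1]
opening: 0.042
```

```bash
python3 - <<'E'
from h import *
s,R=st()
E
```

```text
33.58 tcp [525.6 149.8 172.9] z' [ 0.0348 -0.0304 -0.9989] yaw 0.07 tip [526.5 149.1 148. ] F [ 0.7  0.2 -0.1] open 42.0
```

Call:
drive_tool(
  offset=[
    [1,-5,0],
    [3,-12,0],
    [3,-13,3],
    [2,-9,8],
    [1,-4,13],
    [0,-1,13],
    [0,0,8],
    [0,0,4],
    [0,0,1],
    [0,0,0],
  ],
  turn=[0,0,0,0,0,0,0,0,0,0],
  jaw=[0.4,0.4,0.4,0.4,0.4,0.4,0.4,0.4,0.4,0.4],
)

```text
time: 34.83
tool_pos: [0.5366, 0.1925, 0.1174]
ee_rot: [1.0, -0.0, 0.016, 0.016]
ft_force: [-0.3, -0.1, -1.2]
opening: 0.0412
```

```bash
python3 - <<'E'
from h import *
s,R=st()
E
```

```text
34.83 tcp [536.6 192.5 117.4] z' [ 0.0316 -0.0321 -0.999 ] yaw -0.03 tip [537.4 191.7  92.5] F [-0.3 -0.1 -1.2] open 41.2
```

Call:
drive_tool(
  offset=[
    [0.5,-0.5,2],
    [0,-0.3,2],
    [0,0,1],
    [0,0,0],
  ],
  turn=[0,0,0,0],
  jaw=[0.4,0.4,0.4,0.4],
)

```text
time: 35.33
tool_pos: [0.538, 0.1933, 0.1131]
ee_rot: [1.0, -0.001, 0.017, 0.016]
ft_force: [-0.1, 0.6, -0.9]
opening: 0.0415
```

```bash
python3 - <<'E'
from h import *
s,R=st()
x,y=.538,.1895
ov("s13","scene",(165,225,275,340),[(x,y,.06,.055),(x,y,.033,.067),(x,y,.027,.079),(x,y,.021,.095)],8)
E
```

```text
35.33 tcp [538.  193.3 113.1] z' [ 0.0335 -0.0316 -0.9989] yaw -0.03 tip [538.9 192.5  88.1] F [-0.1  0.6 -0.9] open 41.5
```

View pics/s13.png

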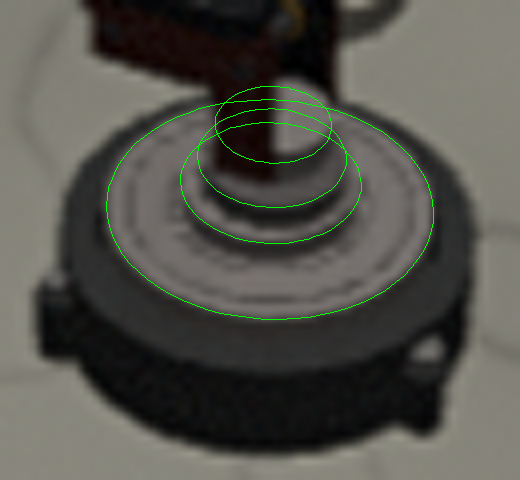

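Call:
drive_tool(
  offset=[
    [-0.5,0,1.2],
    [0,0,0.7],
    [0,0,0],
  ],
  turn=[0,0,0],
  jaw=[0.4,0.4,0.4],
)

```text
time: 35.75
tool_pos: [0.5376, 0.1933, 0.1111]
ee_rot: [1.0, -0.001, 0.017, 0.016]
ft_force: [0.1, 0.3, -0.8]
opening: 0.0417
```

Call:
drive_tool(
  offset=[
    [0,0,0.6],
  ],
  turn=[0],
  jaw=[0.4],
)

```text
time: 35.88
tool_pos: [0.5376, 0.1933, 0.1106]
ee_rot: [1.0, -0.001, 0.017, 0.016]
ft_force: [-0.2, 0.2, 0.2]
opening: 0.0416
```

Call:
drive_tool(
  offset=[
    [0,0,0.7],
    [0,0,0.2],
  ],
  turn=[0,0],
  jaw=[0.4,0.4],
)

```text
time: 36.12
tool_pos: [0.5377, 0.1933, 0.1098]
ee_rot: [1.0, -0.001, 0.017, 0.016]
ft_force: [-2.4, -0.5, 4.0]
opening: 0.0414
```

Call:
drive_tool(
  offset=[
    [0,0,0],
    [0,0,0],
    [0,0,-4],
    [0,0,-10],
    [0,0,-20],
    [-10,0,-25],
    [-25,0,-18],
    [-25,0,-8],
    [-12,0,0],
    [-5,0,0],
  ],
  turn=[0,0,0,0,0,0,0,0,0,0],
  jaw=[0,-0.4,-0.4,-0.4,-0.4,-0.4,-0.4,0.2,1,1],
)

```text
time: 37.38
tool_pos: [0.4579, 0.1965, 0.1985]
ee_rot: [1.0, -0.001, 0.02, 0.015]
ft_force: [-0.9, 0.0, 0.3]
opening: 0.0349
```

```bash
python3 - <<'E'
from h import *
s,R=st()
for c in("scene","top"):
  x,y=(.538,.1895) if c=="scene" else (.538,.1954)
  ov("p14"+c,c,(165,225,275,340) if c=="scene" else (175,240,195,265),[(x,y,.06,.055),(x,y,.033,.067),(x,y,.027,.079),(x,y,.021,.095)],8)
  for n,(r,a,b) in dict(small_disc=(.021,.079,.095)).items():
   for d in ctrl.cut_out(n,c)[:3]:
      uv,A=mcen(d["mask"]); X,e=fit(c,uv,r,a,b)
      print(c,n,round(d["p"],2),uv.round(1),d["box"],"area",A,round(e),X.round(4))
E
```

```text
37.38 tcp [457.9 196.5 198.5] z' [ 0.0392 -0.03   -0.9988] yaw -0.05 tip [458.9 195.8 173.6] F [-0.9  0.   0.3] open 34.9
scene small_disc 0.7 [308.8 182. ] [299.0, 173.0, 15.1, 16.0] area 143 169 [0.5381 0.1907]
top small_disc 0.57 [229.4 204.9] [222.1, 201.3, 18.3, 10.0] area 198 185 [0.5375 0.1965]
```

View pics/p14scene.png

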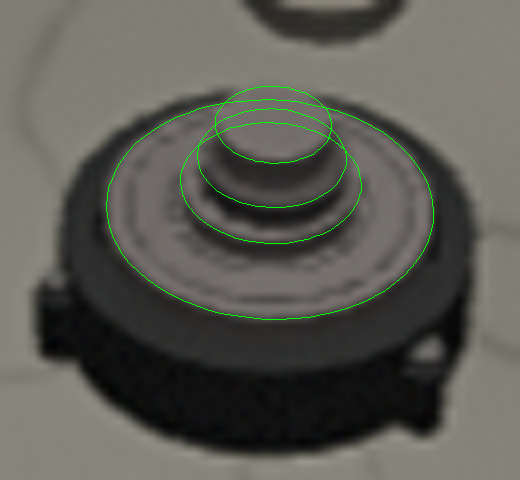

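View pics/p14top.png

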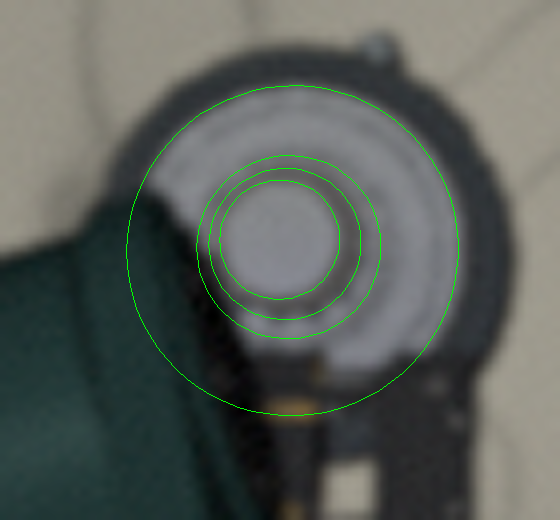

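Call:
drive_tool(
  offset=[
    [6,0,0],
    [14,0,0],
    [18,0,0],
    [18,0,0],
    [12,0,3],
    [5,0,8],
    [1,0,14],
    [0,0,16],
    [0,0,12],
    [0,0,6],
    [0,0,3],
    [0,0,0],
  ],
  turn=[0,0,0,0,0,0,0,0,0,0,0,0],
  jaw=[1,1,1,1,1,1,1,1,1,1,1,1],
)

```text
time: 39.08
tool_pos: [0.5417, 0.1939, 0.1325]
ee_rot: [1.0, -0.001, 0.018, 0.015]
ft_force: [-0.8, -0.8, -1.3]
opening: 0.0007
```

```bash
python3 - <<'E'
from h import *
s,R=st()
E
```

```text
39.08 tcp [541.7 193.9 132.5] z' [ 0.036  -0.031  -0.9989] yaw -0.12 tip [542.6 193.1 107.5] F [-0.8 -0.8 -1.3] open 0.7
```

Call:
drive_tool(
  offset=[
    [-2,0.5,2],
    [-2,0.3,4],
    [-0.6,0,3],
    [0,0,1],
    [0,0,0],
  ],
  turn=[0,0,0,0,0],
  jaw=[1,1,1,1,1],
)

```text
time: 39.7
tool_pos: [0.5378, 0.1929, 0.1228]
ee_rot: [1.0, -0.001, 0.019, 0.015]
ft_force: [-0.1, 0.5, -0.7]
opening: 0.0006
```

```bash
python3 - <<'E'
from h import *
s,R=st()
E
```

```text
39.7 tcp [537.8 192.9 122.8] z' [ 0.0383 -0.0305 -0.9988] yaw -0.11 tip [538.8 192.2  97.9] F [-0.1  0.5 -0.7] open 0.6
```

Now small steps to find contact.

Call:
drive_tool(
  offset=[
    [-0.3,0,0.7],
    [0,0,0],
  ],
  turn=[0,0],
  jaw=[1,1],
)

```text
time: 39.95
tool_pos: [0.5377, 0.193, 0.1222]
ee_rot: [1.0, -0.001, 0.019, 0.015]
ft_force: [1.2, 0.2, -1.2]
opening: 0.0004
```

Call:
drive_tool(
  offset=[
    [0,0,0.7],
    [0,0,0],
  ],
  turn=[0,0],
  jaw=[1,1],
)

```text
time: 40.2
tool_pos: [0.5378, 0.1929, 0.1215]
ee_rot: [1.0, -0.001, 0.019, 0.015]
ft_force: [-0.0, 0.0, 0.0]
opening: 0.0005
```

Call:
drive_tool(
  offset=[
    [0,0,0.7],
    [0,0,0],
  ],
  turn=[0,0],
  jaw=[1,1],
)

```text
time: 40.45
tool_pos: [0.538, 0.1929, 0.1208]
ee_rot: [1.0, -0.001, 0.019, 0.015]
ft_force: [0.5, 0.2, 0.4]
opening: 0.0007
```

Call:
drive_tool(
  offset=[
    [-0.2,0,0.7],
    [0,0,0],
  ],
  turn=[0,0],
  jaw=[1,1],
)

```text
time: 40.7
tool_pos: [0.538, 0.193, 0.1206]
ee_rot: [1.0, -0.001, 0.02, 0.015]
ft_force: [-0.7, 0.5, 3.3]
opening: 0.0007
```

Call:
drive_tool(
  offset=[
    [0,0,0.7],
    [0,0,0],
  ],
  turn=[0,0],
  jaw=[1,1],
)

```text
time: 40.95
tool_pos: [0.538, 0.193, 0.1201]
ee_rot: [1.0, -0.001, 0.02, 0.015]
ft_force: [-0.0, -0.3, 3.0]
opening: 0.0005
```

Call:
drive_tool(
  offset=[
    [0,0,0.7],
    [0,0,0],
  ],
  turn=[0,0],
  jaw=[1,1],
)

```text
time: 41.2
tool_pos: [0.538, 0.193, 0.1195]
ee_rot: [1.0, -0.001, 0.02, 0.015]
ft_force: [-0.9, -0.2, 2.7]
opening: 0.0
```

Call:
drive_tool(
  offset=[
    [0,0,1],
    [0,0,1],
    [0,0,1],
    [0,0,1],
    [0,0,1],
    [0,0,0.5],
    [0,0,0],
  ],
  turn=[0,0,0,0,0,0,0],
  jaw=[1,1,1,1,1,1,1],
)

```text
time: 42.08
tool_pos: [0.538, 0.193, 0.1147]
ee_rot: [1.0, -0.001, 0.02, 0.015]
ft_force: [-2.5, -0.4, 6.9]
opening: 0.0001
```

```bash
python3 - <<'E'
from h import *
s,R=st()
E
```

```text
42.08 tcp [538.  193.  114.7] z' [ 0.0396 -0.0299 -0.9988] yaw -0.12 tip [539.  192.2  89.8] F [-2.5 -0.4  6.9] open 0.1
```

Call:
drive_tool(
  offset=[
    [-0.1,0,1],
    [-0.1,0,1],
    [0,0,1],
    [0,0,0.5],
    [0,0,0],
  ],
  turn=[0,0,0,0,0],
  jaw=[1,1,1,1,1],
)

```text
time: 42.7
tool_pos: [0.538, 0.193, 0.1127]
ee_rot: [1.0, -0.001, 0.02, 0.015]
ft_force: [-1.7, 0.1, 7.1]
opening: -0.0002
```

```bash
python3 - <<'E'
from h import *
s,R=st()
x,y=.538,.1895
ov("s15","scene",(165,225,275,340),[(x,y,.06,.045),(x,y,.033,.057),(x,y,.027,.069),(x,y,.021,.085)],8)
s,R=st()
E
```

```text
42.7 tcp [538.  193.  112.7] z' [ 0.0402 -0.0298 -0.9987] yaw -0.11 tip [539.  192.2  87.7] F [-1.7  0.1  7.1] open -0.2
42.75 tcp [538.  193.  112.8] z' [ 0.0403 -0.0298 -0.9987] yaw -0.11 tip [539.  192.2  87.8] F [-1.5 -0.9  7.1] open 0.3
```

View pics/s15.png

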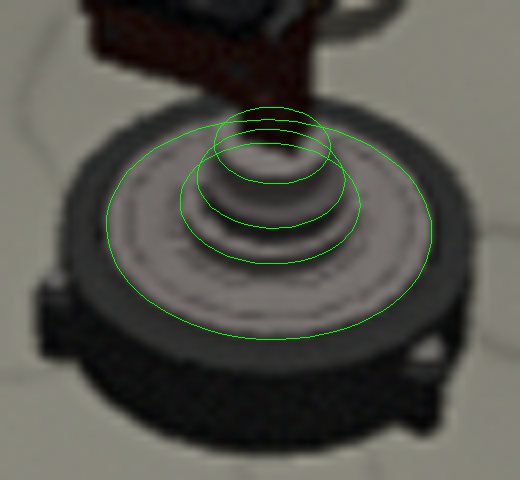

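Call:
drive_tool(
  offset=[
    [0,0,1],
    [0,0,1],
    [0,0,0.6],
    [0,0,0.2],
  ],
  turn=[0,0,0,0],
  jaw=[1,1,1,1],
)

```text
time: 43.25
tool_pos: [0.538, 0.193, 0.1115]
ee_rot: [1.0, -0.001, 0.02, 0.015]
ft_force: [-2.0, -1.1, 8.9]
opening: 0.0004
```

```bash
python3 - <<'E'
from h import *
s,R=st()
x,y=.538,.1895
ov("s16","scene",(165,225,275,340),[(x,y,.06,.045),(x,y,.033,.057),(x,y,.027,.069),(x,y,.021,.085)],8)
s,R=st()
ctrl.snapshot("scene");ctrl.snapshot("scene");s,R=st()
E
```

```text
43.25 tcp [538.  193.  111.5] z' [ 0.0406 -0.0297 -0.9987] yaw -0.11 tip [539.  192.2  86.5] F [-2.  -1.1  8.9] open 0.4
43.3 tcp [538.  193.  111.6] z' [ 0.0407 -0.0297 -0.9987] yaw -0.11 tip [539.  192.2  86.6] F [-2.4  0.3  8.9] open 0.7
43.4 tcp [538.  193.  111.5] z' [ 0.0407 -0.0297 -0.9987] yaw -0.11 tip [539.  192.2  86.6] F [-2.8  0.2  8.3] open 0.4
```

View pics/s16.png

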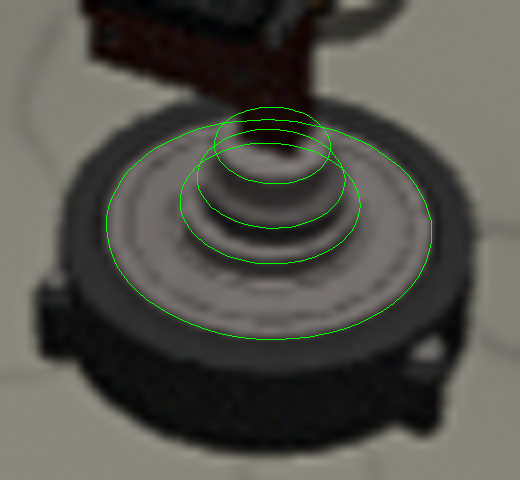

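Call:
drive_tool(
  offset=[
    [0,0,1],
    [0,0,0.7],
    [0,0,0.4],
    [0,0,0.4],
  ],
  turn=[0,0,0,0],
  jaw=[1,1,1,1],
)

```text
time: 43.9
tool_pos: [0.538, 0.193, 0.1108]
ee_rot: [1.0, -0.001, 0.021, 0.015]
ft_force: [-2.7, -0.2, 8.1]
opening: 0.0003
```

```bash
python3 - <<'E'
from h import *
s,R=st()
x,y=.538,.1895
ov("s17","scene",(165,225,275,340),[(x,y,.06,.045),(x,y,.033,.057),(x,y,.027,.069),(x,y,.021,.085)],8)
for i in range(5): ctrl.snapshot("top")
s,R=st()
E
```

```text
43.9 tcp [538.  193.  110.8] z' [ 0.0411 -0.0296 -0.9987] yaw -0.1 tip [539.  192.2  85.8] F [-2.7 -0.2  8.1] open 0.3
44.2 tcp [538.  193.  110.8] z' [ 0.0412 -0.0296 -0.9987] yaw -0.11 tip [539.  192.2  85.8] F [-2.1 -0.5  8.7] open 0.6
```

View pics/s17.png

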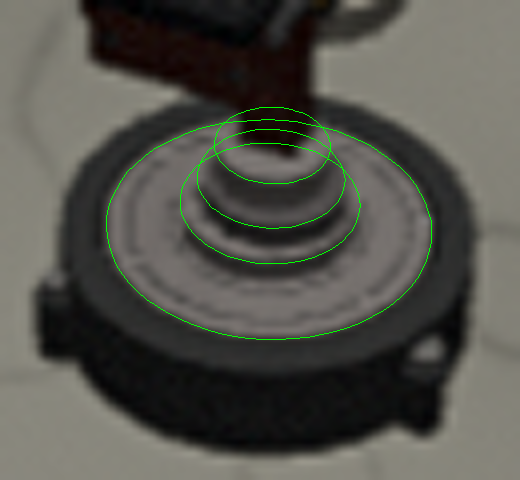

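Call:
drive_tool(
  offset=[
    [0,0,0.6],
  ],
  turn=[0],
  jaw=[1],
)

```text
time: 44.32
tool_pos: [0.538, 0.1929, 0.1107]
ee_rot: [1.0, -0.001, 0.021, 0.015]
ft_force: [-2.3, 0.3, 8.5]
opening: 0.0007
```

```bash
python3 - <<'E'
from h import *
s,R=st()
im=ctrl.snapshot("scene")[:,:,::-1]; cv2.imwrite("pics/f_scene.png",im)
for i in range(3): ctrl.snapshot("top")
s,R=st()
E
```

```text
44.33 tcp [538.  192.9 110.7] z' [ 0.0413 -0.0296 -0.9987] yaw -0.11 tip [539.  192.2  85.7] F [-2.3  0.3  8.5] open 0.7
44.52 tcp [538.  193.  110.6] z' [ 0.0412 -0.0296 -0.9987] yaw -0.1 tip [539.  192.2  85.7] F [-2.3 -0.5  9.5] open 0.6
```

View pics/f_scene.png

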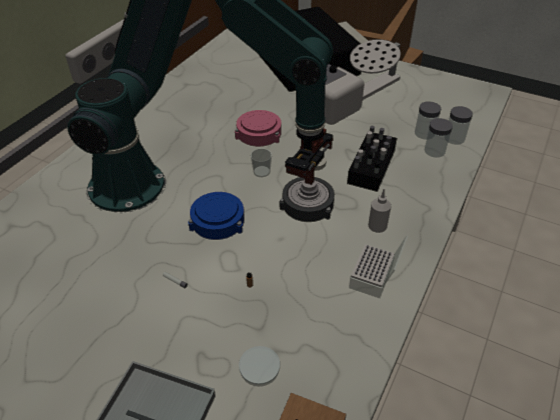

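The pose is stable, the bystanders have not moved, and the pack is pressed to the rim, so I am handing in.

```bash
python3 -c "
from h import *
st();print(ctrl.close_job());st()"
```

```text
44.52 tcp [538.  193.  110.6] z' [ 0.0412 -0.0296 -0.9987] yaw -0.1 tip [539.  192.2  85.7] F [-2.3 -0.5  9.5] open 0.6
the job is handed in; nothing more can be done
None
the job is handed in; nothing more can be done
```

I stacked the large, middle and small discs on the steel holder's plate in that order. I then pressed the pack down with the closed fingertips and handed in at 44.5 s, still holding it there.

**Last checks**
- **Press depth:** the tool went about 10.0 mm below the contact height (z 0.1206 to 0.1106). The push read 8.5–9.5 N, against about 9 N expected, and the pose held steady. In the picture the plate's edge matches the rim level.
- **Centring:** each disc looked centred to about 1 mm in both camera views after it was placed.
- **Bystanders:** the final scene picture shows them where they started.

**What disagreed or went wrong**
- **Cameras:** the two cameras differ by about 5–6 mm in y. I used the midpoint, and held each camera's view of the discs against that same camera's view of the plate.
- **Early touch:** on the first approach the arm moved further than commanded. The large disc, still in the grip, touched the plate about 19 mm off-centre with about 9 N. I lifted it and placed it again.
- **Tool tilt:** the tool had tilted about 3° by the end and I could not correct it with the moves available. The fingertips were therefore not quite square to the top disc, and there was about 2.3 N of sideways force while holding.

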